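Clip the tall casting mould shut

ROBOT

A 6-joint arm with a two-finger parallel gripper is mounted at the origin on the work surface. World frame = base frame: x ahead of the robot, y to its left, z up, the work surface at z = 0. Lengths are in m, angles in rad, forces in N, time in s.
With the tool pointing down it reaches from about 0.3 to 0.875 m from the base axis. Payload 6.4 kg.
Tool frame: the origin (TCP) lies midway between the tips of the shut fingers; the grasp point (between the pads) lies 19 mm behind it (bot.hold_point_z is the z of the grasp point in the tool frame, in m); z points along the fingers, y is the direction in which the jaws open and shut (so a half turn about z gives the same grasp; the last joint's range is limited). The gripper opens to 85 mm and grips with 20 to 120 N. Pads are 22 mm wide; open, the fingers measure 114 mm over their backs; the gripper's body (76 mm by 85 mm) begins 54 mm behind the grasp point. The pads swing forward as they close: fully open they stand 13 mm farther back than shut.
Start: joints at [-1.408, 0.181, 1.607, -0, 1.354, -0.206], TCP at [0.207, -0.536, 0.231] pointing down, gripper open.
Joint ranges: [-2.99, 2.99], [-0.89, 2.07], [0.3, 2.58], [-1.14, 4.28], [0, 2.63], [-3.12, 3.12]. Speed limits (rad/s): [2.57, 2.57, 3.01, 3.14, 3.14, 3.14].

INTERFACE

Orientations are given as [roll, pitch, yaw] about the fixed x, y, z axes, in that order (R = Rz(yaw) Ry(pitch) Rx(roll)).
In Python, from station import bot, cams, workorder gives the robot as it stands.
- The arm moves only by the tool send_rows, never from a script. Its argument "steps" is a list of rows, each a list of 7 numbers: the turn, a rotation vector about the tool's x, y, z in rad, then the shift along the tool's x, y, z in mm, then the finger opening in mm, from 0 to 85.4. In form: [[rx, ry, rz, x, y, z, fingers], ...]. A call has exactly 10 rows; each row is the pose to reach, as a shift and turn from the pose commanded when the call began, along the tool's axes at that moment; what a row does not reach only later rows make up. A row lasts 1/10 s, in which the tool goes at most 50 mm and 8.59 degrees, less where a joint would pass 70% of its speed; a pose out of reach is approached as far as the arm can. A call with a gripper value outside its range is refused whole. The fingers move at their own pace and stop on an object; the grip force is fixed at half the most. Time passes only in rows, so rows that repeat a pose let the fingers close, or fill a call up. It gives the time, the measured TCP pose, the force and the opening at its end, in the units of the state.
- bot.state(): the state, without advancing time (a new reading comes with each control period).
- cams.read_camera(name): name is "scene" or "top" or "wrist"; returns (picture, depth): 400x640x3 uint8, red, green, blue; 400x640 float32, m along the optical axis (not along the pixel's ray), 0 where there is no reading.
- cams.get_calibration(name): a dict with "camera_matrix" (3x3 intrinsics, pixels), "xyz" and "rotation" of the camera in the world. Camera axes: x right, y up, looking along -z (the intrinsics and any distortion apply to the point x, -y, -z); pixel columns grow to the right and rows downward; lengths in m; the calibration is good to about 2 mm. The wrist camera is an equidistant fisheye: a pixel r from the principal point sees the ray r / f radians off the axis. A picture is of the moment at which its call begins: read the wrist's pose just before it. get_calibration takes no time and is no camera call; for the wrist camera it gives the pose at the moment of the call.
- workorder.sign_off(): hands the job in, once; it reports no verdict.
The state is a dict: "t": time; "joints": joint angles; "qvel": joint speeds; "tau": joint torques, N m; "eef_pos": TCP position; "tcp_rot": TCP orientation; "force": force on the tool from outside, world axes, zero at the start; "ft_torque": the same for the moment, N m; "width": opening from 0.0 (shut) to 1.0 (fully open).
Only numpy, scipy, OpenCV 4.12 (cv2) and the standard library are available. Lean on these libraries where they do the work, as an engineer would, in place of code of your own. Each camera call takes 0.05 s, during which the arm holds its last target.

TASK

Close the tall two-part mould with the larger of the two spring clips: squeeze the clip's paddles, bring its open jaws well down over the middle of the mould's top edge, square to it, and let it spring shut there. Leave the mould standing where it is with the clip gripping it upright, and do not disturb the small clip or the short mould.

Things in the scene. Friction and masses are not known exactly. Their poses are not given: they have to be found in the camera images.
- clip: Larger steel spring clip, like a clothes-peg standing on its jaw tips. Origin: middle of jaw tips; z up, x along width and hinge pin (46 mm up), y the squeeze. Two paddles, 38 mm wide, in a V: tops 95 mm up, 52 mm over outsides. Squeezing them near the tops (10 N, hard stop at 22 mm) opens the 42 mm wide jaws to a 28 mm gap; released they spring shut. Jaws go 35 mm down over an edge. 0.12 kg.
- mould: Tall aluminium mould, two halves pinned as one loose rigid piece, 0.6 kg: upright plate 100 mm long (x), 8 mm thick (y), 105 mm high (z) with a dark parting line, a round bulge 62 mm across standing 21 mm out of each face up to z = 72 mm (flat plate above), foot 100 x 56 mm. Origin: centre of underside; the middle of the top edge is straight above it, the edge runs along x.
- small_clip: A bystander: a smaller steel spring clip of the same shape, 61 mm high and 34 mm over its paddles; origin and axes as for the larger clip. Leave it alone.
- short_mould: A bystander: a short mould, an upright plate 80 x 8 mm and 62 mm high with a square bulge on each face (36 mm over both) and a foot 80 x 52 mm; origin at the centre of its underside, plate along x. Leave it alone.
Mind the look-alikes: they are no part of the job. What is shaped like the mould but yellow is not meant.

How it is judged:
By the outcome, as a careful person would: the job done as asked, in the order asked, and still so for the second after the job is handed in, with the robot touching nothing.
It also fails if it takes over 32 s, if anything falls off the work surface, if the arm or the gripper's body presses on something with over 40 N, if the wrist force passes 120 N, or if a joint passes its speed limit or range.

## Working session

There is one attempt and no reset: what is moved stays moved. The work goes in short steps, Python scripts to look and compute and a tool call to move; the robot and the scene stay as the last step left them, time stands still between calls to the robot, and variables do not carry over. Pictures are saved under pics/ and viewed, and the job is handed in when it is done.

Besides the shell and the picture viewer there is one more tool, called as name(argument=value, ...) on one line, values as JSON. send_rows: Moves the arm, as the interface text tells. Its arguments: {"type":"object","properties":{"steps":{"type":"array"}},"required":["steps"]}

```bash
mkdir -p pics; ls; python3 - <<'E'
from station import bot,cams
import cv2,numpy as np
print(bot.state(), bot.hold_point_z)
for n in ("scene","top"):
    p,d=cams.read_camera(n); c=cams.get_calibration(n); print(n,c)
    cv2.imwrite(f"pics/{n}0.png",p[:,:,::-1]); np.savez(f"pics/{n}0.npz",p=p,d=d)
E
```

```text
pics
{'t': 0.0, 'joints': array([-1.40829523e+00,  1.81551755e-01,  1.60800297e+00, -2.35231304e-06,
        1.35379648e+00, -2.06339307e-01]), 'qvel': array([ 0.00069801, -0.00046045,  0.00047345, -0.00140082,  0.00028832,
       -0.00180128]), 'tau': array([ 1.09689950e-03, -4.44875193e+01, -3.51334727e+01, -3.40216184e-04,
        9.20865306e-03,  1.68618749e-05]), 'eef_pos': array([ 0.20721073, -0.53577659,  0.23038056]), 'tcp_rot': array([-3.13987093e+00, -3.58041635e-04,  3.68840608e-01]), 'force': array([ 0.70446783,  0.13312924, -0.92157999]), 'ft_torque': array([-0.00347877,  0.01542449,  0.0596182 ]), 'width': 1.0011126510157595} -0.0187
scene {'camera_matrix': array([[463.01716207,   0.        , 315.97012106],
       [  0.        , 463.01716207, 206.57933594],
       [  0.        ,   0.        ,   1.        ]]), 'xyz': array([1.05244731, 0.55203944, 0.78985632]), 'rotation': array([0.76135149, 0.01330695, 2.28866348])}
top {'camera_matrix': array([[434.2896651 ,   0.        , 320.18100532],
       [  0.        , 434.2896651 , 195.5669466 ],
       [  0.        ,   0.        ,   1.        ]]), 'xyz': array([0.45830147, 0.05114513, 1.16880704]), 'rotation': array([ 0.05661206,  0.00242924, -1.59381468])}
```

View pics/scene0.png

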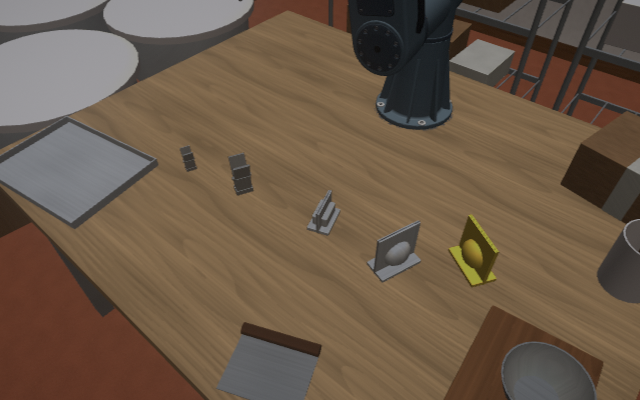

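View pics/top0.png

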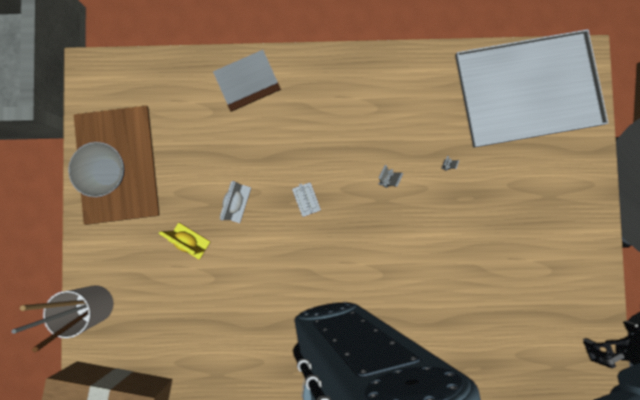

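The scene view shows the small clip at (188,158), large clip (240,174), short mould (324,215), tall grey mould (395,250) and the yellow decoy (473,250). In the top view these are at (450,164), (390,177), (306,199), (235,202) and (186,240).

```bash
cat > h.py <<'E'
import numpy as np,cv2
from scipy.spatial.transform import Rotation as R
from station import cams
def pose(c): return R.from_euler('xyz',c['rotation']).as_matrix(),np.array(c['xyz'])
def depro(n,d,mask,c=None):
    c=c or cams.get_calibration(n);K=c['camera_matrix'];M,t=pose(c)
    v,u=np.nonzero(mask&(d>0));z=d[v,u]
    P=np.stack([(u-K[0,2])/K[0,0]*z,-(v-K[1,2])/K[1,1]*z,-z],1)
    return P@M.T+t,u,v
E
python3 - <<'E'
from h import *
for n,boxes in (("scene",dict(clip=(220,140,265,205),small=(172,138,205,180),short=(298,185,350,240),tall=(360,215,430,285))),("top",dict(clip=(370,155,412,197),small=(436,150,466,178),short=(285,175,328,222),tall=(210,172,260,230)))):
    f=np.load(f"pics/{n}0.npz");p,d=f['p'],f['d']
    ims=[]
    for k,(a,b,c,e) in boxes.items():
        m=np.zeros(d.shape,bool);m[b:e,a:c]=1
        P,u,v=depro(n,d,m)
        tab=P[P[:,2]<.004];hi=P[P[:,2]>.012]
        print(n,k,"tablez",np.median(tab[:,2]) if len(tab) else None,"n",len(hi),"max z",np.percentile(hi[:,2],[50,98,100]).round(4),"mean",hi.mean(0).round(4),"min",hi.min(0).round(3),"max",hi.max(0).round(3))
        ims.append(cv2.resize(p[b:e,a:c,::-1],(390,290),interpolation=cv2.INTER_CUBIC))
    cv2.imwrite(f"pics/{n}crops.png",np.vstack([np.hstack(ims[:2]),np.hstack(ims[2:])]))
E
```

```text
scene clip tablez 0.0005997131444422932 n 647 max z [0.0696 0.0959 0.0967] mean [ 0.569  -0.1202  0.0629] min [ 0.54  -0.153  0.012] max [ 0.594 -0.092  0.097]
scene small tablez 0.00039889038997009685 n 234 max z [0.0464 0.0631 0.0643] mean [ 0.6013 -0.2835  0.0425] min [ 0.583 -0.304  0.012] max [ 0.617 -0.267  0.064]
scene short tablez 0.0008518914692225432 n 573 max z [0.04   0.0645 0.067 ] mean [0.5232 0.0979 0.0405] min [0.475 0.066 0.012] max [0.557 0.125 0.067]
scene tall tablez 0.0010846459908522288 n 1463 max z [0.0662 0.1072 0.1094] mean [0.5213 0.2855 0.0652] min [0.466 0.244 0.012] max [0.567 0.318 0.109]
top clip tablez 0.0006118525832701227 n 349 max z [0.0697 0.0978 0.1014] mean [ 0.5633 -0.1252  0.0692] min [ 0.538 -0.155  0.012] max [ 0.592 -0.095  0.101]
top small tablez 0.0007827926706012178 n 145 max z [0.044  0.0648 0.0663] mean [ 0.5977 -0.288   0.0443] min [ 0.584 -0.304  0.013] max [ 0.616 -0.269  0.066]
top short tablez 0.0004980769170279675 n 403 max z [0.0404 0.0655 0.0674] mean [0.5146 0.0895 0.0406] min [0.473 0.056 0.012] max [0.558 0.125 0.067]
top tall tablez 0.0004991839499121076 n 623 max z [0.0671 0.1082 0.1105] mean [0.5111 0.274  0.0681] min [0.459 0.239 0.012] max [0.563 0.318 0.11 ]
```

View pics/scenecrops.png

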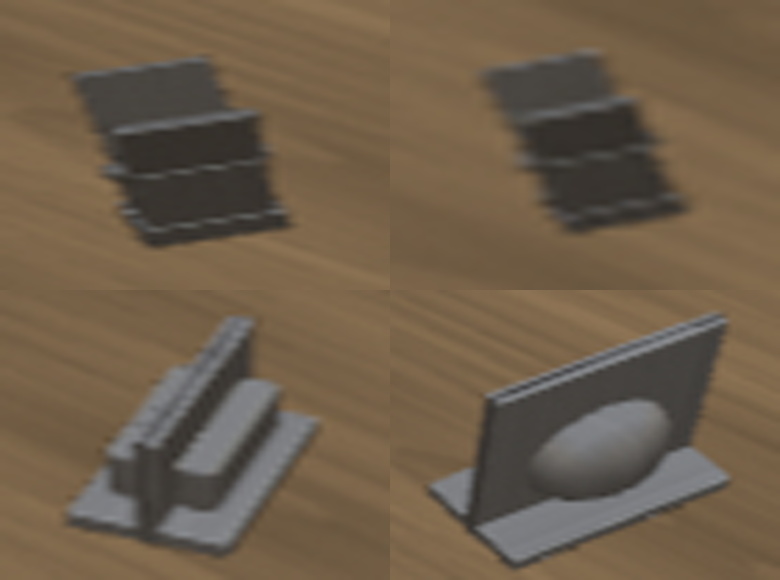

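View pics/topcrops.png

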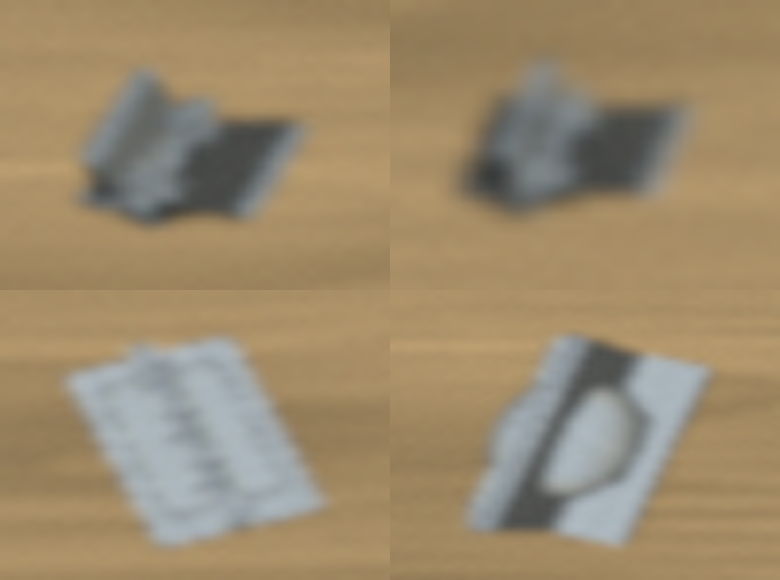

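Crops confirm the choices. The larger clip is 96 mm high (the other is 64 mm), and the tall grey mould is 107 mm high with a round bulge and a parting line. The short one has a square bulge. Next I'll measure the poses.

```bash
python3 - <<'E'
from h import *
B=dict(scene=dict(clip=(220,140,265,205),tall=(360,215,430,285)),top=dict(clip=(370,155,412,197),tall=(210,172,260,230)))
def info(Q):
    r=cv2.minAreaRect((Q[:,:2]*1000).astype(np.float32))
    vx,vy,x,y=cv2.fitLine((Q[:,:2]*1000).astype(np.float32),cv2.DIST_HUBER,0,.01,.01).ravel()
    return len(Q),"line",round(float(np.degrees(np.arctan2(vy,vx)))%180,1),"rect c",np.round(r[0],1),np.round(r[1],1),round(r[2],1),"z",Q[:,2].max().round(4)
for n in B:
    f=np.load(f"pics/{n}0.npz");p,d=f['p'],f['d']
    for k,(a,b,c,e) in B[n].items():
        m=np.zeros(d.shape,bool);m[b:e,a:c]=1
        P,u,v=depro(n,d,m)
        if k=='tall':
            print(n,k,'top',info(P[P[:,2]>.100])); print('   foot+all',info(P[P[:,2]>.004]))
        else:
            Q=P[P[:,2]>.085]; print(n,k,'paddles',info(Q))
            _,l,cc=cv2.kmeans((Q[:,:2]*1000).astype(np.float32),2,None,(3,50,.01),5,0)
            for i in (0,1): print('   ',info(Q[l.ravel()==i]))
            print('   hinge/low',info(P[(P[:,2]>.005)&(P[:,2]<.05)]))
E
```

```text
scene clip paddles (156, 'line', 64.2, 'rect c', array([ 566.3, -122.8]), array([53.8, 38.1]), 63.2, 'z', np.float64(0.0967))
    (73, 'line', 154.8, 'rect c', array([ 575.8, -103.9]), array([10.7, 38.1]), 61.7, 'z', np.float64(0.0965))
    (83, 'line', 155.2, 'rect c', array([ 557.2, -141.8]), array([10.9, 37.4]), 65.4, 'z', np.float64(0.0967))
   hinge/low (252, 'line', 152.5, 'rect c', array([ 526.8, -137.5]), array([125.7,  61.9]), 30.2, 'z', np.float64(0.0499))
scene tall top (230, 'line', 162.0, 'rect c', array([513.7, 280.4]), array([ 10.8, 100. ]), 71.3, 'z', np.float64(0.1094))
   foot+all (1943, 'line', 161.0, 'rect c', array([473.1, 262.8]), array([185.7, 147.2]), 39.6, 'z', np.float64(0.1094))
top clip paddles (115, 'line', 65.5, 'rect c', array([ 565.6, -124.3]), array([51.3, 37.8]), 62.5, 'z', np.float64(0.1014))
    (51, 'line', 153.8, 'rect c', array([ 574.7, -105. ]), array([ 8.5, 36.1]), 62.5, 'z', np.float64(0.0991))
    (64, 'line', 155.9, 'rect c', array([ 555.9, -142.9]), array([ 9.4, 37.8]), 62.6, 'z', np.float64(0.1014))
   hinge/low (101, 'line', 138.4, 'rect c', array([ 574.6, -138.9]), array([107.7, 110.3]), 87.7, 'z', np.float64(0.0497))
top tall top (151, 'line', 161.4, 'rect c', array([512.7, 279.7]), array([ 9.2, 98.8]), 71.5, 'z', np.float64(0.1105))
   foot+all (976, 'line', 162.8, 'rect c', array([516.8, 282.9]), array([132.7, 153.6]), 89.0, 'z', np.float64(0.1105))
```

```bash
cat >> h.py <<'E'
from station import bot
def rel(xyz_mm,yaw_deg):
    s=bot.state();Rm=R.from_euler('xyz',s['tcp_rot']);T=R.from_euler('xyz',[np.pi,0,np.radians(yaw_deg)])
    print('t',round(s['t'],2),'tcp',(s['eef_pos']*1000).round(1),'rot',np.degrees(s['tcp_rot']).round(2),'F',s['force'].round(1),'w',round(s['width']*85.4,1))
    print('turn',(Rm.inv()*T).as_rotvec().round(4),'shift',(Rm.inv().apply(np.array(xyz_mm)-s['eef_pos']*1000)).round(1))
E
python3 -c "
from h import *
rel((566,-123.5,180),-25.8)"
```

```text
t 0.1 tcp [ 207.2 -535.8  230.5] rot [-1.7991e+02 -2.0000e-02  2.1130e+01] F [ 0.7  0.  -0.1] w 85.7
turn [-1.600e-03  3.000e-04  8.191e-01] shift [ 483.3 -255.2   51. ]
```

send_rows(steps=[[0,0,0.12,48,-25,5,85],[0,0,0.25,96,-51,10,85],[0,0,0.37,144,-76,15,85],[0,0,0.5,192,-102,20,85],[0,0,0.62,241,-127,25,85],[0,0,0.72,289,-153,30,85],[0,0,0.819,337,-178,35,85],[0,0,0.819,385,-204,40,85],[0,0,0.819,440,-232,46,85],[0,0,0.819,483,-255,51,85]])

```text
t: 1.1
eef_pos: [0.535, -0.159, 0.1847]
tcp_rot: [3.141, 0.0, -0.45]
force: [0.2, 0.2, -0.0]
width: 1.0
```

```bash
python3 - <<'E'
from h import *
rel((566,-123.5,64),-25.8)
c=cams.get_calibration('wrist');p,d=cams.read_camera('wrist');print(c)
cv2.imwrite('pics/w1.png',p[:,:,::-1]);np.savez('pics/w1.npz',p=p,d=d)
E
```

```text
t 1.1 tcp [ 535.  -159.   184.7] rot [ 1.7999e+02  1.0000e-02 -2.5790e+01] F [ 0.2  0.2 -0. ] w 85.4
turn [0.0001 0.0002 0.0002] shift [ 12.5 -45.4 120.7]
{'camera_matrix': array([[309.70691629,   0.        , 318.50284283],
       [  0.        , 309.70691629, 199.59681649],
       [  0.        ,   0.        ,   1.        ]]), 'xyz': array([ 0.59944436, -0.1908568 ,  0.32546433]), 'rotation': array([-2.86803181e-01, -1.30820816e-03, -2.02011832e+00])}
```

View pics/w1.png

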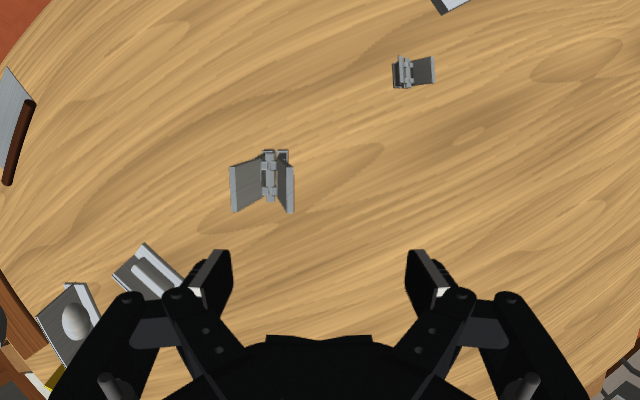

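The wrist view shows the large clip's paddles at (233,188) and (290,188), square to the fingers, and the small clip at (412,72). I'll cross-check the clip in this view.

```bash
python3 - <<'E'
from h import *
f=np.load('pics/w1.npz');d=f['d'];K=np.array([[309.70691629,318.50284283],[0,199.59681649]])
M=R.from_euler('xyz',[-2.86803181e-01,-1.30820816e-03,-2.02011832e+00]).as_matrix();t=np.array([0.59944436,-0.1908568,0.32546433])
v,u=np.mgrid[140:225,220:305].reshape(2,-1);z=d[v,u]
a=u-318.50284;b=v-199.59682;r=np.hypot(a,b);th=r/309.70692;k=np.tan(th)/r
P=np.stack([a*k*z,-b*k*z,-z],1)@M.T+t
Q=P[(P[:,2]>.088)&(z>0)];X=(Q[:,:2]*1000).astype(np.float32)
print(len(Q),np.median(P[P[:,2]<.01][:,2]),Q[:,2].max(),cv2.minAreaRect(X))
_,l,c=cv2.kmeans(X,2,None,(3,50,.01),5,0)
for i in (0,1):print(cv2.minAreaRect(X[l.ravel()==i]))
rel((566,-123.5,64),-25.8)
E
```

```text
791 -0.0019390947786186996 0.09465078842018479 ((564.8572998046875, -123.76527404785156), (51.792449951171875, 37.52802276611328), 63.18062210083008)
((574.7767944335938, -103.8535385131836), (7.3508453369140625, 37.153167724609375), 63.435245513916016)
((554.7196655273438, -143.78305053710938), (6.558438777923584, 37.56481170654297), 62.32209396362305)
t 1.15 tcp [ 538.3 -152.9  183.9] rot [-1.7974e+02  1.0000e-02 -2.5570e+01] F [-2.   4.1  1.1] w 85.1
turn [-0.0045  0.0002  0.004 ] shift [ 12.4 -37.9 120.1]
```

send_rows(steps=[[0,0,0.005,6,-20,10,85],[0,0,0.014,12,-37,25,85],[0,0,0.014,12,-37,40,85],[0,0,0.014,12,-37,50,85],[0,0,0.014,12,-37,55,85],[0,0,0.014,12,-37,59,85],[0,0,0.014,12,-37,59,85],[0,0,0.014,12,-37,59,85],[0,0,0.014,12,-37,59,85],[0,0,0.014,12,-37,59,85]])

```text
t: 2.15
eef_pos: [0.5613, -0.133, 0.1266]
tcp_rot: [-3.142, -0.001, -0.464]
force: [0.2, 0.3, 0.8]
width: 0.995
```

```bash
python3 - <<'E'
from h import *
rel((565.3,-123.8,64),-26.6)
E
```

```text
t 2.15 tcp [ 561.3 -133.   126.6] rot [-1.80e+02 -6.00e-02 -2.66e+01] F [0.2 0.3 0.8] w 85.0
turn [-0.     -0.001  -0.0001] shift [ -0.6 -10.   62.6]
```

send_rows(steps=[[0,0,0,0,-5,2,85],[0,0,0,-0.6,-10,8,85],[0,0,0,-0.6,-10,20,85],[0,0,0,-0.6,-10,35,85],[0,0,0,-0.6,-10,48,85],[0,0,0,-0.6,-10,58,85],[0,0,0,-0.6,-10,62.5,85],[0,0,0,-0.6,-10,62.5,85],[0,0,0,-0.6,-10,62.5,80],[0,0,0,-0.6,-10,62.5,70]])

```text
t: 3.15
eef_pos: [0.5655, -0.1238, 0.0643]
tcp_rot: [-3.142, -0.001, -0.464]
force: [0.2, -0.7, 0.6]
width: 0.825
```

```bash
python3 - <<'E'
from h import *
rel((565.3,-123.8,64),-26.6)
p,d=cams.read_camera('scene')
cv2.imwrite('pics/s2.png',cv2.resize(p[90:230,160:340,::-1],None,fx=4,fy=4,interpolation=cv2.INTER_CUBIC))
E
```

```text
t 3.15 tcp [ 565.5 -123.8   64.3] rot [-1.80e+02 -8.00e-02 -2.66e+01] F [ 0.2 -0.7  0.6] w 70.5
turn [-0.0001 -0.0014  0.    ] shift [-0.2  0.   0.3]
```

View pics/s2.png

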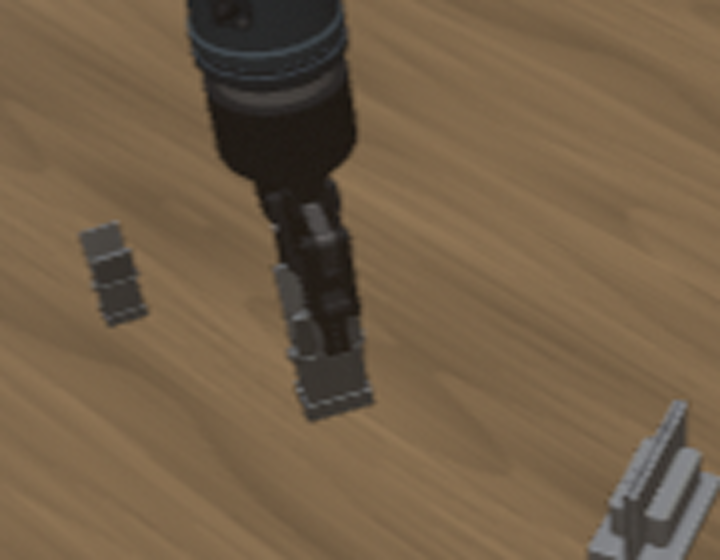

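The fingers straddle the clip at crop (320,330), centred across its width. I'll close onto the paddles.

send_rows(steps=[[0,0,0,0,0,0,60],[0,0,0,0,0,0,54],[0,0,0,0,0,0,50],[0,0,0,0,0,0,46],[0,0,0,0,0,0,42],[0,0,0,0,0,0,38],[0,0,0,0,0,0,34],[0,0,0,0,0,0,30],[0,0,0,0,0,0,25],[0,0,0,0,0,0,20]])

```text
t: 4.2
eef_pos: [0.5678, -0.1236, 0.0665]
tcp_rot: [-3.14, -0.006, -0.464]
force: [2.8, 4.5, 13.0]
width: 0.24
```

send_rows(steps=[[0,0,0,0,0,0,15],[0,0,0,0,0,0,10],[0,0,0,0,0,0,5],[0,0,0,0,0,0,5],[0,0,0,0,0,-5,5],[0,0,0,0,0,-12,5],[0,0,0,0,0,-20,5],[0,0,0,0,0,-30,5],[0,0,0,0,0,-40,5],[0,0,0,0,0,-40,5]])

```text
t: 5.2
eef_pos: [0.5662, -0.1241, 0.1057]
tcp_rot: [-3.141, -0.003, -0.464]
force: [0.2, -0.6, -1.0]
width: 0.231
```

```bash
python3 - <<'E'
from h import *
rel((565.3,-123.8,104),-26.6)
p,d=cams.read_camera('scene');np.savez('pics/s3.npz',p=p,d=d)
cv2.imwrite('pics/s3.png',cv2.resize(p[90:230,160:340,::-1],None,fx=4,fy=4,interpolation=cv2.INTER_CUBIC))
p,d=cams.read_camera('wrist')
cv2.imwrite('pics/w3.png',p[:,:,::-1])
E
```

```text
t 5.2 tcp [ 566.2 -124.1  105.7] rot [-179.99   -0.2   -26.6 ] F [ 0.2 -0.6 -1. ] w 19.7
turn [-0.0002 -0.0034  0.    ] shift [-0.9  0.1  1.7]
```

View pics/s3.png

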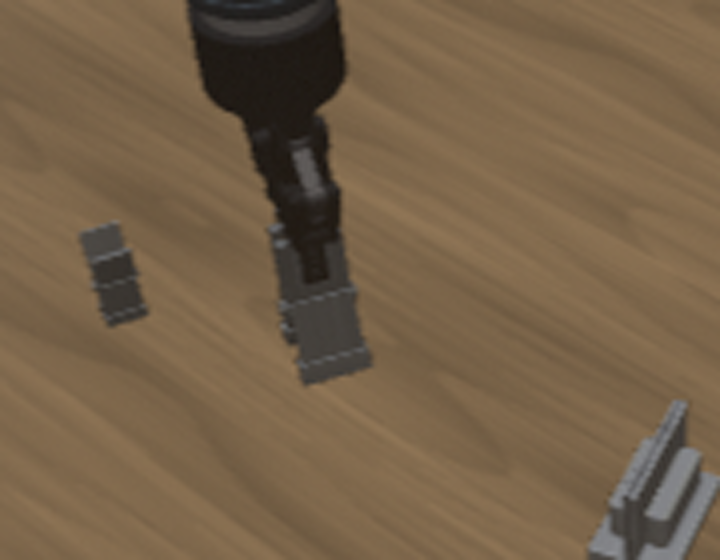

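View pics/w3.png

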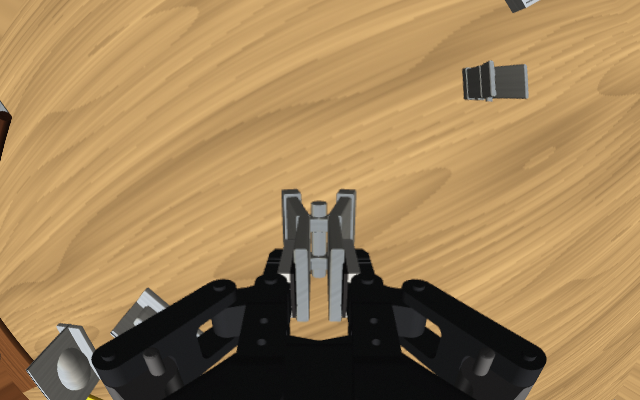

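The clip is held open; the wrist view shows its jaws at (290,190) and (347,190), symmetric, with the pin upright in the grip. Next I'll measure the jaw tip height and any tilt.

```bash
python3 - <<'E'
from h import *
f=np.load('pics/s3.npz');d=f['d']
m=np.zeros(d.shape,bool);m[145:190,225:258]=1
P,u,v=depro('scene',d,m)
yaw=np.radians(-26.6);ex=np.array([np.cos(yaw),np.sin(yaw)]);ey=np.array([-np.sin(yaw),np.cos(yaw)])
q=(P[:,:2]-[.5662,-.1241]);A=np.c_[q@ex,q@ey,P[:,2]]*1000
s=(abs(A[:,0])<30)&(abs(A[:,1])<32)&(A[:,2]>20);A=A[s]
for z0 in range(24,150,4):
    B=A[(A[:,2]>=z0)&(A[:,2]<z0+4)]
    if len(B)>2: print(z0,len(B),'x',B[:,0].min().round(1),B[:,0].max().round(1),'y',B[:,1].min().round(1),B[:,1].max().round(1),'minz',B[:,2].min().round(1))
E
```

```text
40 9 x -21.3 19.0 y -17.0 25.3 minz 41.1
44 30 x -21.5 20.1 y -20.2 27.1 minz 44.5
48 31 x -20.0 20.2 y -19.0 27.2 minz 48.0
52 39 x -21.7 19.6 y -22.4 27.1 minz 52.1
56 33 x -18.7 18.3 y -19.5 26.8 minz 56.1
60 22 x -17.8 18.1 y -11.9 22.1 minz 60.2
64 34 x -19.1 18.2 y -11.4 21.9 minz 64.1
68 25 x -19.0 18.2 y 13.6 20.0 minz 68.1
72 26 x -17.8 16.5 y 14.1 18.9 minz 72.7
76 32 x -18.2 18.5 y -0.9 19.3 minz 76.1
80 29 x -22.0 22.1 y -8.6 16.5 minz 80.3
84 34 x -23.4 21.9 y -1.9 15.4 minz 84.1
88 28 x -21.8 18.5 y -10.7 15.9 minz 88.2
92 36 x -18.6 17.8 y 6.3 16.4 minz 92.0
96 21 x -17.9 18.4 y -5.3 12.3 minz 96.1
100 16 x -18.7 17.9 y -5.6 14.4 minz 100.0
104 15 x -19.2 18.3 y -5.0 15.9 minz 104.0
108 17 x -18.7 18.6 y -7.4 19.0 minz 108.5
112 20 x -17.8 18.4 y 4.3 21.9 minz 112.1
116 25 x -17.7 18.1 y -4.5 22.5 minz 116.3
120 31 x -18.7 18.4 y -9.6 24.2 minz 120.3
124 23 x -19.0 18.0 y -8.6 23.1 minz 125.1
128 23 x -17.1 18.9 y -9.8 25.5 minz 128.3
132 32 x -18.2 18.4 y -12.3 24.0 minz 132.0
136 9 x -5.4 14.2 y -7.9 23.5 minz 136.0
```

```bash
python3 - <<'E'
from h import *
rel((540,190,225),-18.5)
E
```

```text
t 5.3 tcp [ 565.1 -123.7  104. ] rot [-1.80e+02 -5.00e-02 -2.66e+01] F [-0.4  0.2 -1.1] w 19.6
turn [ 0.     -0.0009 -0.1414] shift [-162.8 -269.2 -121.1]
```

send_rows(steps=[[0,0,0,0,0,-20,5],[0,0,0,-2,-3,-55,5],[0,0,-0.02,-10,-16,-95,5],[0,0,-0.04,-26,-43,-121,5],[0,0,-0.06,-46,-76,-121,5],[0,0,-0.08,-68,-112,-121,5],[0,0,-0.1,-90,-149,-121,5],[0,0,-0.12,-114,-188,-121,5],[0,0,-0.13,-138,-228,-121,5],[0,0,-0.141,-155,-256,-121,5]])

```text
t: 6.3
eef_pos: [0.5399, 0.1775, 0.224]
tcp_rot: [-3.142, 0.001, -0.321]
force: [0.6, 0.0, -1.3]
width: 0.227
```

send_rows(steps=[[0,0,0,-5,-8,0,5],[0,0,0,-8,-13,0,5],[0,0,0,-8,-13,0,5],[0,0,0,-8,-13,0,5],[0,0,0,-8,-13,0,5],[0,0,0,-8,-13,0,5],[0,0,0,-8,-13,0,5],[0,0,0,-8,-13,0,5],[0,0,0,-8,-13,0,5],[0,0,0,-8,-13,0,5]])

```text
t: 7.3
eef_pos: [0.5375, 0.1896, 0.2246]
tcp_rot: [-3.142, 0.0, -0.323]
force: [0.1, 0.5, -1.8]
width: 0.23
```

```bash
python3 - <<'E'
from h import *
rel((513.2,280,225),-18.5)
c=cams.get_calibration('wrist');p,d=cams.read_camera('wrist');print(c['xyz'],c['rotation'])
cv2.imwrite('pics/w4.png',p[:,:,::-1]);np.savez('pics/w4.npz',p=p,d=d,t=c['xyz'],r=c['rotation'])
E
```

```text
t 7.3 tcp [537.5 189.6 224.6] rot [-180.      0.    -18.52] F [ 0.1  0.5 -1.8] w 19.7
turn [-0.      0.     -0.0003] shift [-51.8 -78.   -0.4]
[0.60536637 0.16615909 0.36538241] [-2.86737743e-01 -1.33612702e-03 -1.89319012e+00]
```

View pics/w4.png

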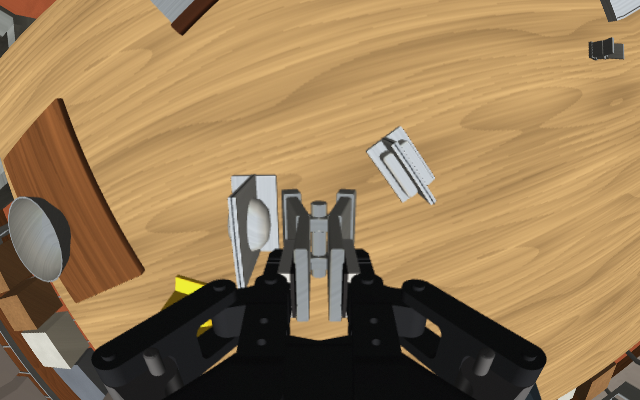

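The wrist view shows the tall mould's top edge from (232,195) to (243,285) and the open clip at (319,240). I'll measure both from this picture.

```bash
cat >> h.py <<'E'
def wpts(d,t,r,u0,u1,v0,v1):
    M=R.from_euler('xyz',r).as_matrix()
    v,u=np.mgrid[v0:v1,u0:u1].reshape(2,-1);z=d[v,u]
    a=u-318.50284;b=v-199.59682;q=np.hypot(a,b)+1e-9;k=np.tan(q/309.70692)/q
    P=np.stack([a*k*z,-b*k*z,-z],1)@M.T+t
    return P[z>0]
E
python3 - <<'E'
from h import *
f=np.load('pics/w4.npz');d=f['d']
P=wpts(d,f['t'],f['r'],215,282,165,295)
Q=P[(P[:,2]>.098)&(P[:,2]<.115)];X=(Q[:,:2]*1000).astype(np.float32)
print(len(X),np.percentile(Q[:,2],[5,50,95]),cv2.minAreaRect(X),cv2.fitLine(X,cv2.DIST_HUBER,0,.01,.01).ravel())
P=wpts(d,f['t'],f['r'],275,365,180,330)
yaw=np.radians(-18.5);ex=np.array([np.cos(yaw),np.sin(yaw)]);ey=np.array([-np.sin(yaw),np.cos(yaw)])
q=(P[:,:2]-[.5375,.1896]);A=np.c_[q@ex,q@ey,P[:,2]]*1000
A=A[(A[:,2]>150)&(abs(A[:,1])<32)&(abs(A[:,0])<32)]
for z0 in range(150,270,6):
    B=A[(A[:,2]>=z0)&(A[:,2]<z0+6)]
    if len(B)>2: print(z0,len(B),'x',B[:,0].min().round(1),B[:,0].max().round(1),'y',B[:,1].min().round(1),B[:,1].max().round(1))
E
```

```text
816 [0.09933721 0.10286946 0.10405162] ((513.9617919921875, 279.9296569824219), (9.456268310546875, 95.3575439453125), 71.31906127929688) [ 9.4782579e-01 -3.1878886e-01  5.1694342e+02  2.7810260e+02]
156 96 x -21.9 19.1 y -27.1 25.5
162 209 x -20.6 19.3 y -26.6 24.9
168 463 x -16.3 19.0 y -24.8 23.0
174 195 x -12.1 17.1 y -22.0 20.3
180 166 x -9.2 17.4 y -20.8 18.9
186 135 x -6.4 17.3 y -18.9 16.9
192 241 x -3.3 21.4 y -17.6 15.8
198 873 x -26.1 21.3 y -16.4 14.5
204 702 x -23.2 20.6 y -14.2 13.2
210 176 x -6.4 17.5 y -12.4 10.6
216 193 x -18.1 17.4 y -11.7 10.1
222 148 x -19.1 17.7 y -17.3 15.4
228 305 x 6.0 18.0 y -23.1 20.2
234 393 x 5.9 17.9 y -22.4 19.6
240 437 x -8.2 17.9 y -21.5 18.9
246 1764 x -20.5 18.2 y -20.7 18.1
252 829 x -19.1 18.0 y -20.0 17.4
258 686 x -11.4 12.2 y -18.3 15.9
264 416 x -10.5 14.0 y -17.7 15.4
```

send_rows(steps=[[0,0,0.001,-10,-15,0,5],[0,0,0.001,-25,-38,0,5],[0,0,0.001,-40,-60,0,5],[0,0,0.001,-48,-73,0,5],[0,0,0.001,-51.5,-78,0,5],[0,0,0.001,-51.5,-78,0,5],[0,0,0.001,-51.5,-78,10,5],[0,0,0.001,-51.5,-78,25,5],[0,0,0.001,-51.5,-78,35,5],[0,0,0.001,-51.5,-78,40,5]])

```text
t: 8.35
eef_pos: [0.5125, 0.279, 0.1821]
tcp_rot: [3.139, 0.003, -0.325]
force: [-0.5, 0.2, -2.0]
width: 0.229
```

```bash
python3 - <<'E'
from h import *
rel((513.5,280,141),-18.6)
c=cams.get_calibration('wrist');p,d=cams.read_camera('wrist')
cv2.imwrite('pics/w5.png',cv2.resize(p[150:350,220:420,::-1],None,fx=3,fy=3))
p,d=cams.read_camera('scene');np.savez('pics/s5.npz',p=p,d=d)
cv2.imwrite('pics/s5.png',cv2.resize(p[150:300,330:490,::-1],None,fx=4,fy=4,interpolation=cv2.INTER_CUBIC))
E
```

```text
t 8.35 tcp [512.5 279.  182.1] rot [ 1.7988e+02  1.6000e-01 -1.8630e+01] F [-0.5  0.2 -2. ] w 19.6
turn [ 0.0021  0.0029 -0.0005] shift [ 0.8 -1.4 41.1]
```

View pics/w5.png

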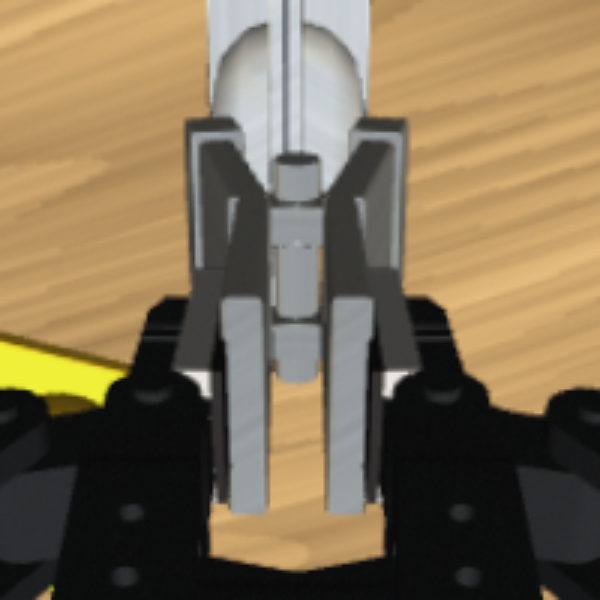

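View pics/s5.png

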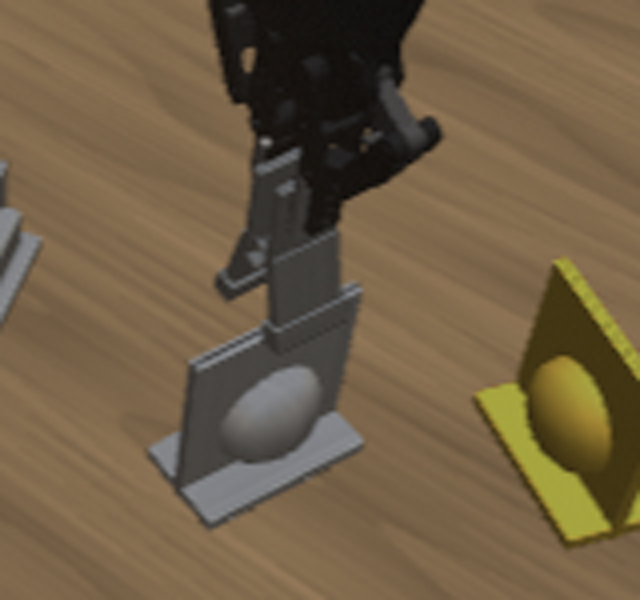

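The wrist crop shows the parting line at column ~291, against the clip's centre at 296. That is about 1 mm off and still settling, so I'll let it settle and re-read.

send_rows(steps=[[0,0,0,0,0,0,5],[0,0,0,0,0,0,5],[0,0,0,0,0,0,5],[0,0,0,0,0,0,5],[0,0,0,0,0,0,5],[0,0,0,0,0,0,5],[0,0,0,0,0,0,5],[0,0,0,0,0,0,5],[0,0,0,0,0,0,5],[0,0,0,0,0,0,5]])

```text
t: 9.45
eef_pos: [0.5134, 0.2799, 0.1846]
tcp_rot: [-3.142, -0.0, -0.324]
force: [-0.5, 0.4, -1.6]
width: 0.226
```

```bash
python3 - <<'E'
from h import *
rel((513.5,280,141),-18.6)
c=cams.get_calibration('wrist');p,d=cams.read_camera('wrist')
cv2.imwrite('pics/w6.png',cv2.resize(p[110:250,250:390,::-1],None,fx=4,fy=4))
P=wpts(d,c['xyz'],c['rotation'],280,345,100,200)
Q=P[(P[:,2]>.1)&(P[:,2]<.108)];X=(Q[:,:2]*1000).astype(np.float32)
print(len(X),cv2.minAreaRect(X))
s=bot.state();yaw=np.radians(-18.6);ex=np.array([np.cos(yaw),np.sin(yaw)]);ey=np.array([-np.sin(yaw),np.cos(yaw)])
def loc(P): q=P[:,:2]-s['eef_pos'][:2]; return np.c_[q@ex,q@ey,P[:,2]]*1000
A=loc(Q);A=A[abs(A[:,1])<9]
for x0 in range(10,52,8):
    B=A[(A[:,0]>=x0)&(A[:,0]<x0+8)]
    if len(B)>5: print('edge x',x0,'y',np.percentile(B[:,1],[2,98]).round(1))
P=loc(wpts(d,c['xyz'],c['rotation'],275,365,140,330));tz=s['eef_pos'][2]*1000-65
for z0 in range(0,40,6):
    B=P[(P[:,2]>tz+z0)&(P[:,2]<tz+z0+6)&(abs(P[:,1])>9)&(abs(P[:,1])<32)&(abs(P[:,0])<25)]
    if len(B): print('jaw z',z0,'y',B[:,1].min().round(1),B[:,1].max().round(1),'inner',B[B[:,1]<0][:,1].max().round(1),B[B[:,1]>0][:,1].min().round(1))
E
```

```text
t 9.45 tcp [513.4 279.9 184.6] rot [-180.     -0.    -18.58] F [-0.5  0.4 -1.6] w 19.3
turn [-0.     -0.      0.0004] shift [ 0.  -0.1 43.6]
619 ((539.6265258789062, 271.29998779296875), (7.490096569061279, 42.118953704833984), 71.59627532958984)
edge x 10 y [-3.6  3.8]
edge x 18 y [-3.6  3.8]
edge x 26 y [-3.5  3.8]
edge x 34 y [-3.5  3.7]
edge x 42 y [-3.5  3.7]
jaw z 0 y -27.1 25.2 inner -13.4 12.2
jaw z 6 y -25.4 23.5 inner -12.4 10.6
jaw z 12 y -24.0 22.1 inner -14.0 11.5
jaw z 18 y -21.4 19.6 inner -12.3 10.5
jaw z 24 y -19.2 17.6 inner -10.9 9.6
jaw z 30 y -18.1 16.3 inner -9.3 9.2
jaw z 36 y -16.7 14.9 inner -9.0 9.1
```

View pics/w6.png

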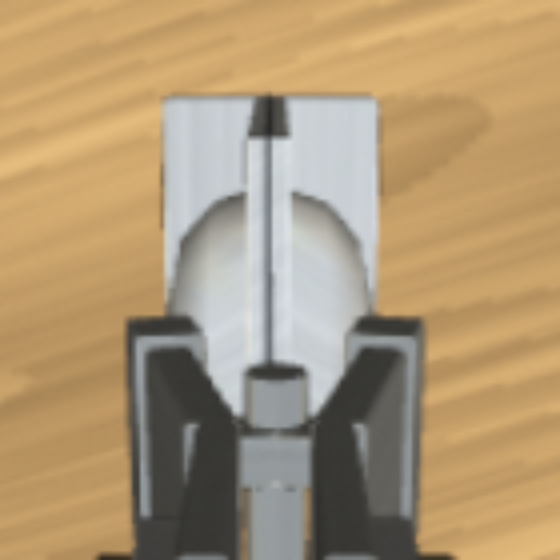

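The settled wrist measurement puts the edge centre at +0.1 mm and the jaws' centre at −0.95 mm, parallel. I'll shift 1 mm and lower 43.6 mm.

send_rows(steps=[[0,0,0,0,-1,3,5],[0,0,0,0,-1,8,5],[0,0,0,0,-1,14,5],[0,0,0,0,-1,21,5],[0,0,0,0,-1,28,5],[0,0,0,0,-1,34,5],[0,0,0,0,-1,39,5],[0,0,0,0,-1,43,5],[0,0,0,0,-1,43.6,5],[0,0,0,0,-1,43.6,5]])

```text
t: 10.5
eef_pos: [0.5138, 0.2809, 0.141]
tcp_rot: [3.142, 0.0, -0.324]
force: [0.2, 0.1, -1.5]
width: 0.232
```

```bash
python3 - <<'E'
from h import *
rel((513.5,280,141),-18.6)
c=cams.get_calibration('wrist');p,d=cams.read_camera('wrist')
cv2.imwrite('pics/w7.png',cv2.resize(p[110:250,250:390,::-1],None,fx=4,fy=4))
p,d=cams.read_camera('scene')
cv2.imwrite('pics/s7.png',cv2.resize(p[150:300,330:490,::-1],None,fx=4,fy=4,interpolation=cv2.INTER_CUBIC))
m=np.zeros(d.shape,bool);m[190:260,380:430]=1
P,u,v=depro('scene',d,m)
yaw=np.radians(-18.6);ey=np.array([-np.sin(yaw),np.cos(yaw)]);ex=np.array([np.cos(yaw),np.sin(yaw)])
q=P[:,:2]-[.5135,.280];y=q@ey*1000;x=q@ex*1000
B=(y>15)&(y<32)&(abs(x)<24);print('jaw lowest z',np.sort(P[B&(P[:,2]>.06)][:,2])[:8].round(4),'x range',x[B&(P[:,2]<.1)&(P[:,2]>.06)].min(),x[B&(P[:,2]<.1)&(P[:,2]>.06)].max())
E
```

```text
t 10.5 tcp [513.8 280.9 141. ] rot [180.     0.   -18.57] F [ 0.2  0.1 -1.5] w 19.8
turn [0.     0.     0.0004] shift [ 0.   0.9 -0. ]
jaw lowest z [0.0602 0.0603 0.0605 0.0605 0.0606 0.0607 0.0608 0.0608] x range -21.80357515387267 20.49424134713292
```

View pics/w7.png

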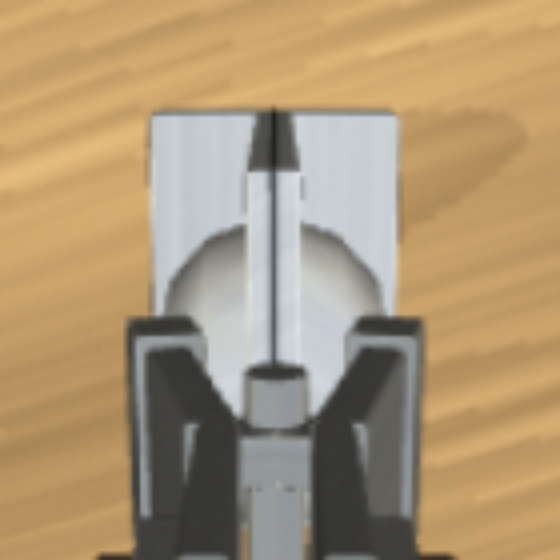

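View pics/s7.png

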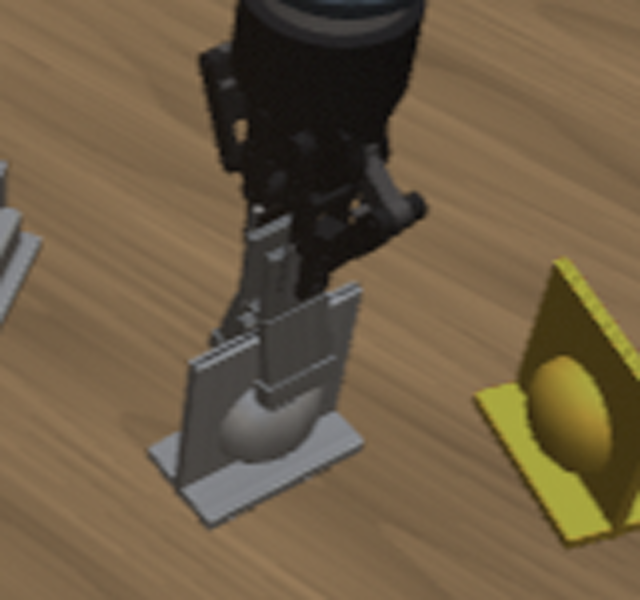

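The jaws straddle the plate symmetrically, with the parting line at 274 against the pin at 276 in the wrist crop. In the scene crop the tips are at about (295,395), just at the bulge's upper rim. I'll release in a ramp.

send_rows(steps=[[0,0,0,0,0,0,18],[0,0,0,0,0,0,20],[0,0,0,0,0,0,22],[0,0,0,0,0,0,24],[0,0,0,0,0,0,26],[0,0,0,0,0,0,28],[0,0,0,0,0,0,30],[0,0,0,0,0,0,32],[0,0,0,0,0,0,34],[0,0,0,0,0,0,36]])

```text
t: 11.6
eef_pos: [0.5138, 0.2809, 0.141]
tcp_rot: [-3.142, -0.0, -0.324]
force: [-0.0, -0.4, -1.7]
width: 0.42
```

send_rows(steps=[[0,0,0,0,0,0,38],[0,0,0,0,0,0,40],[0,0,0,0,0,0,42],[0,0,0,0,0,0,45],[0,0,0,0,0,0,48],[0,0,0,0,0,0,52],[0,0,0,0,0,0,58],[0,0,0,0,0,0,66],[0,0,0,0,0,0,76],[0,0,0,0,0,0,85]])

```text
t: 12.6
eef_pos: [0.5138, 0.2809, 0.141]
tcp_rot: [-3.142, -0.0, -0.324]
force: [0.1, -0.6, 0.5]
width: 0.995
```

```bash
python3 - <<'E'
from h import *
rel((513.5,280,141),-18.6)
p,d=cams.read_camera('wrist')
cv2.imwrite('pics/w8.png',p[:,:,::-1])
E
```

```text
t 12.6 tcp [513.8 280.9 141. ] rot [-180.     -0.    -18.58] F [ 0.1 -0.6  0.5] w 85.0
turn [-0.0001 -0.0001  0.0004] shift [0.  0.9 0. ]
```

View pics/w8.png

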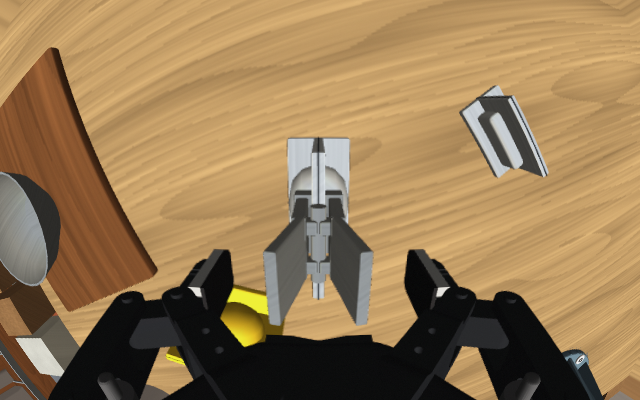

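The clip has sprung shut on the plate at (319,230), clear of both fingers. I'll retreat straight up, then check.

send_rows(steps=[[0,0,0,0,0,-5,85],[0,0,0,0,0,-15,85],[0,0,0,0,0,-30,85],[0,0,0,0,0,-50,85],[0,0,0,0,0,-75,85],[0,0,0,0,0,-100,85],[0,0,0,-15,15,-120,85],[0,0,0,-40,40,-130,85],[0,0,0,-65,65,-130,85],[0,0,0,-80,80,-130,85]])

```text
t: 13.65
eef_pos: [0.4111, 0.23, 0.2729]
tcp_rot: [-3.14, -0.002, -0.324]
force: [0.1, -0.6, 0.3]
width: 0.992
```

send_rows(steps=[[0,0,0,-20,20,0,85],[0,0,0,-40,40,0,85],[0,0,0,-60,60,0,85],[0,0,0,-60,60,0,85],[0,0,0,-60,60,0,85],[0,0,0,-60,60,0,85],[0,0,0,-60,60,0,85],[0,0,0,-60,60,0,85],[0,0,0,-60,60,0,85],[0,0,0,-60,60,0,85]])

```text
t: 14.65
eef_pos: [0.3365, 0.1928, 0.2708]
tcp_rot: [3.141, 0.001, -0.324]
force: [0.9, -0.4, -0.5]
width: 1.0
```

```bash
python3 - <<'E'
from h import *
rel((513.5,280,141),-18.6)
yaw=np.radians(-18.6);ey=np.array([-np.sin(yaw),np.cos(yaw)]);ex=np.array([np.cos(yaw),np.sin(yaw)])
for n,(a,b,c,e) in dict(scene=(355,170,435,285),top=(205,160,265,232)).items():
    p,d=cams.read_camera(n)
    cv2.imwrite(f'pics/{n}9.png',cv2.resize(p[b-15:e+10,a-25:c+45,::-1],None,fx=4,fy=4,interpolation=cv2.INTER_CUBIC)); cv2.imwrite(f'pics/{n}9full.png',p[:,:,::-1])
    m=np.zeros(d.shape,bool);m[b:e,a:c]=1
    P,u,v=depro(n,d,m)
    q=P[:,:2]-[.5132,.280];L=np.c_[q@ex,q@ey,P[:,2]]*1000
    E_=P[(abs(L[:,1])<9)&(L[:,2]>101)&(L[:,2]<111)&(abs(L[:,0])>26)]
    X=(E_[:,:2]*1000).astype(np.float32); print(n,'edge',cv2.minAreaRect(X))
    T=P[(L[:,2]>163)&(L[:,2]<185)&(abs(L[:,0])<40)&(abs(L[:,1])<40)];print('paddle tops',len(T),T[:,2].max(),cv2.minAreaRect((T[:,:2]*1000).astype(np.float32)))
    old=np.load(f'pics/{n}0.npz');dd=np.abs(p.astype(int)-old['p']).max(2)
    for k,(a,b,c,e) in (dict(small=(172,138,205,180),short=(298,185,350,240),foot=(365,255,425,285)) if n=='scene' else dict(small=(436,150,466,178),short=(285,175,328,222))).items(): print(k,'mean diff',dd[b:e,a:c].mean().round(2))
E
```

```text
t 14.65 tcp [336.5 192.8 270.8] rot [ 1.7998e+02  3.0000e-02 -1.8570e+01] F [ 0.9 -0.4 -0.5] w 85.4
turn [0.0003 0.0006 0.0005] shift [ 140.1 -139.   129.6]
scene edge ((513.55419921875, 280.57781982421875), (9.420032501220703, 99.92066955566406), 71.6146469116211)
paddle tops 225 0.17651986292395283 ((513.9367065429688, 280.00555419921875), (46.90985107421875, 38.16104507446289), 69.83332061767578)
small mean diff 1.1
short mean diff 1.06
foot mean diff 1.0
top edge ((512.7586669921875, 279.6697082519531), (8.46023178100586, 98.78145599365234), 71.3955078125)
paddle tops 116 0.17769930383698485 ((513.0731201171875, 279.4704284667969), (45.03845977783203, 37.7491455078125), 71.35746765136719)
small mean diff 1.3
short mean diff 1.23
```

View pics/scene9.png

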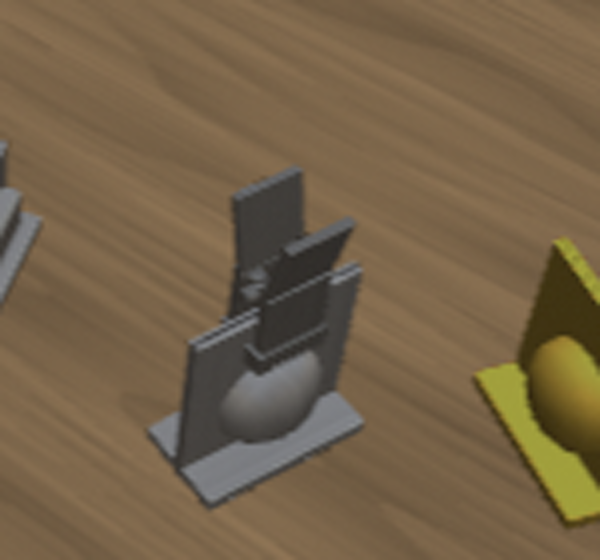

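View pics/top9.png

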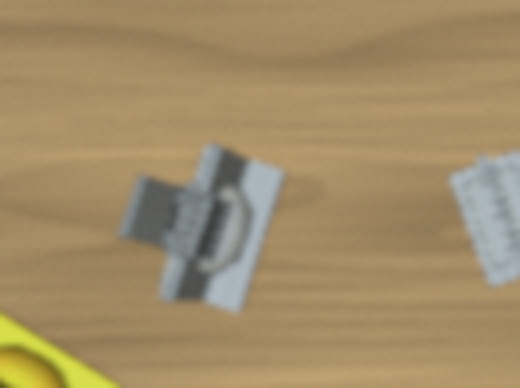

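```bash
python3 - <<'E'
from h import *
yaw=np.radians(-18.6);ey=np.array([-np.sin(yaw),np.cos(yaw)]);ex=np.array([np.cos(yaw),np.sin(yaw)])
p,d=cams.read_camera('scene');m=np.zeros(d.shape,bool);m[170:285,355:435]=1
P,u,v=depro('scene',d,m);q=P[:,:2]-[.5135,.2804];L=np.c_[q@ex,q@ey,P[:,2]]*1000
for x0 in (-20,18):
  s=(L[:,0]>x0-2)&(L[:,0]<x0+2)&(L[:,1]>0)&(L[:,2]>55)&(L[:,2]<130);A=L[s];A=A[A[:,2].argsort()]
  print(x0,[(round(float(b),1),round(float(z))) for _,b,z in A])
E
```

```text
-20 [(16.1, 58), (14.1, 58), (12.8, 59), (14.3, 60), (11.9, 63), (9.9, 63), (8.1, 65), (16.5, 87), (14.9, 87), (13.2, 93), (16.4, 93), (14.7, 94), (12.8, 94), (12.5, 97), (13.9, 102), (13.0, 108), (14.7, 115), (13.9, 121), (13.2, 128), (12.7, 130)]
18 [(16.4, 57), (14.7, 58), (14.9, 60), (13.3, 60), (11.6, 61), (4.6, 61), (10.9, 62), (8.0, 62), (9.3, 62), (13.5, 63), (15.7, 63), (11.1, 63), (8.2, 64), (5.4, 64), (7.4, 64), (9.9, 65), (7.0, 65), (4.0, 67), (9.3, 67), (3.5, 68), (6.9, 69), (6.3, 69), (3.5, 70), (3.9, 72), (4.2, 76), (13.8, 80), (7.9, 80), (5.0, 81), (11.5, 82), (6.8, 82), (13.1, 82), (10.2, 83), (4.4, 83), (8.7, 83), (2.8, 84), (17.3, 84), (15.5, 85), (16.6, 85), (6.6, 85), (13.2, 86), (15.7, 87), (14.7, 87), (3.2, 88), (9.3, 88), (12.4, 88), (4.7, 89), (15.1, 89), (8.3, 89), (2.8, 90), (7.6, 92), (5.7, 92), (12.7, 92), (4.9, 92), (16.9, 94), (15.9, 94), (10.0, 94), (13.2, 94), (15.2, 94), (14.4, 95), (5.1, 96), (9.1, 96), (4.3, 96), (3.7, 97), (14.6, 98), (3.8, 99), (13.8, 99), (11.8, 99), (12.9, 99), (3.1, 99), (7.9, 100), (3.4, 101), (6.7, 102), (11.8, 102), (10.6, 103), (4.4, 105), (14.4, 105), (12.7, 105), (1.0, 105), (3.4, 106), (4.5, 106), (10.5, 106), (7.8, 107), (12.4, 108), (6.6, 108), (11.6, 110), (11.7, 112), (9.9, 112), (8.1, 112), (14.6, 113), (13.2, 114), (12.4, 114), (11.8, 117), (9.5, 118), (10.7, 118), (8.2, 119), (14.3, 119), (13.2, 121), (11.0, 122), (8.4, 122), (7.0, 123), (13.0, 123), (4.9, 125), (11.1, 125), (2.9, 126), (13.2, 127), (10.6, 127), (7.9, 128), (5.0, 128), (3.0, 128), (0.1, 128), (2.3, 128), (13.6, 129), (12.7, 129), (10.0, 129)]
```

```bash
python3 -c "
from station import workorder
print(workorder.sign_off())"
```

```text
the job is handed in; nothing more can be done
None
```

The larger clip is now gripping the tall grey mould at the middle of its top edge. I squeezed it open, lowered it over the edge, let it spring shut in a slow ramp, backed off and handed the job in at about 14.7 s.

**Last checks:**
- **Mould:** its top edge measures within about 0.2 mm and 0.3° of where it started, and it is standing.
- **Clip position:** its centre is within about 1 mm of the middle of the edge. It is square to the edge by the top camera (71.36° against 71.40°). The scene camera gave 69.8° against 71.6°, so the two views disagree by up to 2°.
- **Bystanders:** the small clip and the short mould look unchanged in both views.
- **Forces:** every wrist force I read, one at the end of each move, was about 14 N or less.

**Jaw depth:** the jaw tips sit about 25 mm below the top edge (z about 80 mm), not the 29 mm I aimed for. That is still well down the flat part of the plate and clear of the bulge, so I did not grip the clip again to push it lower.

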